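# Clear the screw press and set its ram two turns off the anvil

### The arm

A 6-joint arm with a two-finger parallel gripper is mounted at the origin on a cart in front of the work surface, level with it; the furniture and walls round the work are solid. World frame = base frame: x ahead of the robot, y to its left, z up, the work surface at z = 0. Lengths are in mm, angles in rad, forces in N, time in s.
With the tool pointing down it reaches from about 350 to 925 mm from the base axis. Payload 6.4 kg.
Tool frame: the origin (TCP) lies at the very end of the fingers, on their centre line; the grasp point (between the pads) lies 19 mm behind it; z points along the fingers, y is the direction in which the jaws open and shut (so a half turn about z gives the same grasp; the last joint's range is limited). The gripper opens to 85 mm and grips with 20 to 120 N. Pads are 22 mm wide; open, the fingers measure 114 mm over their backs; the gripper's body (76 mm by 85 mm) begins 54 mm behind the grasp point. The pads swing forward as they close: fully open they stand 13 mm farther back than shut.
Start: joints at [0.98, 0.245, 1.558, -0, 1.339, -0.174], TCP at [263.142, 594.365, 231.29] pointing down, gripper open.
Joint ranges: [-3.13, 3.13], [-1.02, 2.26], [0.13, 2.54], [-0.95, 4.09], [0.21, 2.88], [-2.74, 2.74]. Speed limits (rad/s): [2.57, 2.57, 3.14, 3.14, 3.14, 3.14].

### API

Orientations are given as a unit quaternion [w, x, y, z].
In Python, from station import robot, eyes gives the robot as it stands.
- The arm moves only by the shell command python3 -m inch 'ROWS' [FORCE]. ROWS is JSON, a list of rows, each a list of 3 entries, a list of its own where there are three numbers: the shift along the tool's x, y, z in mm, then the turn about the tool's z in rad, then the finger opening in mm, from 0 to 85.4. In form: [[[x, y, z], roll, jaw], ...]. A call has 1 to 8 rows; each row shifts and turns the commanded pose from where the row before left it, along the tool's axes as they then stand; what a row does not reach is not made up. A row lasts 1/12 s, in which the tool goes at most 41.7 mm and 7.16 degrees, less where a joint would pass 70% of its speed; a pose out of reach is approached as far as the arm can. A call with a gripper value outside its range is refused whole. The fingers move at their own pace and stop on an object; FORCE is the grip in N (left out, the last holds). Time passes only in rows, so rows that do not move let the fingers close. It gives the time, the measured TCP pose, the force and the opening at its end, in the units of the state.
- robot.read_state(): the state, without advancing time (a new reading comes with each control period).
- eyes.read_camera(name): name is "scene" or "side" or "wrist"; returns a dict with "pixels" (400x640x3 uint8, red, green, blue), "mtx" (3x3 intrinsics, pixels), "xyz" and "orientation" of the camera in the world. Camera axes: x right, y down, z forward; pixel columns grow to the right and rows downward; lengths in mm; the calibration is good to about 2 mm. A picture is of the moment at which its call begins. There is no depth.
- robot.finish_job(): hands the job in, once; it reports no verdict.
The state is a dict: "t": time; "joint_positions": joint angles; "qd": joint speeds; "joint_torque": joint torques, N m; "ee_pos": TCP position; "eef_rot": TCP orientation; "contact_force": force on the tool from outside, world axes, zero at the start; "wrist_torque": the same for the moment, N m; "finger_gap": finger opening in mm.
Only numpy, scipy, OpenCV 4.12 (cv2) and the standard library are available. Lean on these libraries where they do the work, as an engineer would, in place of code of your own. Each camera call takes 0.05 s, during which the arm holds its last target.

### The job

We are setting up the bench screw press: first move the two finished bearing blocks from its catch tray into the grey tote, so that the press is clear. Then wind the handwheel clockwise by its red handle until the ram bottoms on the anvil, and back it off exactly two full turns anticlockwise. Finish still gripping the red handle there (do not let go; I will lock the stop collar on the screw while you hold the setting), and leave the jar of bushes and the oak offcut where they are.

Things in the scene. Friction and masses are not known exactly. Their poses are not given: they have to be found in the camera images.
- press: Dark grey-blue cast-iron bench screw press, fixed; foot 140 x 110 mm. Origin on the bench top, straight below the vertical screw axis; x to its back, y to its left, where an aluminium catch tray is joined on: tray centre at press x = 0, y = +182 mm, inside 150 (x) by 116 mm (y), floor 3 mm above the bench, walls 17 mm high. A chute 60 mm wide slopes from the anvil to the tray.
- press_wheel (a joint): Steel handwheel (119 mm across) on the vertical screw. 0 rad = ram bottomed on the anvil, a hard stop; grows anticlockwise seen from above, which raises ram, wheel and handle together 5 mm a turn. Rim mid-plane 208 mm above the bench when bottomed. Starts 0.4 to 1.15 turns open, stays where left, takes 3 to 4 N at the handle to turn; opens just over 3 turns at most.
- press_handle: Red revolving grip upright on the wheel rim, 52 mm from the screw axis; 21 mm diameter, 50 mm tall; spins freely on its pin, so a gripper can hold it round the circle without turning. Origin at its middle, 245 mm above the bench when bottomed, plus 5 mm a turn; rim top 30 mm below the origin. At the bottom stop it stands exactly at the press's front (press -x from the axis).
- block_a: Finished bearing block: blue casting with bronze bush, upright in the catch tray; foot 54 (x) by 24 (y) by 9 mm, on it a round boss 30 mm in diameter, 24 mm thick (axis along y), 35 mm high in all. Origin at the centre of its underside; x along the foot, y across the flat 24 mm thickness by which it is gripped; z up. 0.16 kg.
- block_a_mid (a point): Point 18 mm above the middle of block_a's underside.
- block_b: Second finished bearing block, the same as block_a, in the same tray.
- block_b_mid (a point): Point 18 mm above the middle of block_b's underside.
- tote: Open grey plastic tote, 200 mm (x) by 140 mm (y) by 65 mm high, walls and floor 4 mm, 0.9 kg, loose on the bench. Origin at the centre of its underside, z up.
- bush_jar: Jar of brass bushes, 58 mm in diameter, 72 mm high, behind the press. Origin under its centre. Leave it alone.
- oak_offcut: Oak offcut, 45 x 150 x 30 mm, lying behind the catch tray and the tote. Origin under its centre. Leave it alone.
Not all that is in view belongs to the job. What is shaped like the block_a but pink or purple is not meant.

How it is judged (in metres and radians):
On the way, in this order (a step that is already met when the one before it is completed fails the run):
1. both bearing blocks lie released in the tote (x of block_a_mid in the frame of tote between -0.095 and 0.095 m and y of block_a_mid in the frame of tote between -0.065 and 0.065 m and z of block_a_mid in the frame of tote between 0 and 0.06 m and linear speed of each of block_a, block_b below 0.05 m/s and contact force between each of block_a, block_b and the arm below 0.05 N and contact force between each of block_a, block_b and the fingers below 0.05 N and x of block_b_mid in the frame of tote between -0.095 and 0.095 m and y of block_b_mid in the frame of tote between -0.065 and 0.065 m and z of block_b_mid in the frame of tote between 0 and 0.06 m), for 0.2 s.
2. the ram is wound down to its stop on the anvil (value of joint press_wheel below 0.1 rad), for 0.1 s.
At the end, for the whole second after the job is handed in: Both blocks lie in the tote, at rest and released; the handwheel, after having been at its bottom stop (within 0.1 rad), stands two turns open (12.57 rad, within 0.2 rad), and the red handle is held between the fingers (contact force over 2 N, grasp point within 35 mm of the grip's middle) (all of step 1 and value of joint press_wheel between 12.366 and 12.766 rad and contact force between the fingers and press_handle above 2 N and distance between the grasp point and press_handle below 0.035 m); the arm keeps its last pose, push and grip.
It fails at once if the jar or the oak offcut is pushed more than 30 mm or lifted away (distance of any of bush_jar, oak_offcut from where it was at the start of the episode above 0.03 m).
It also fails if it takes over 72 s, if anything falls off the work surface, if the arm or the gripper's body presses on something with over 40 N, if the wrist force passes 120 N, or if a joint passes its speed limit or range.

## Working session

There is one attempt and no reset: what is moved stays moved. The work goes in short steps, Python scripts to look and compute and a shell command to move; the robot and the scene stay as the last step left them, time stands still between calls to the robot, and variables do not carry over. Pictures are saved under pics/ and viewed, and the job is handed in when it is done.

```bash
ls; mkdir -p pics; python3 - <<'E'
from station import robot, eyes
import cv2
print(robot.read_state())
for n in("scene","side","wrist"):
    c=eyes.read_camera(n); cv2.imwrite(f"pics/{n}0.png",c["pixels"][:,:,::-1]); print(n,c["mtx"],c["xyz"],c["orientation"])
E
```

```text
pics
{'t': 0.0, 'joint_positions': array([ 9.79887346e-01,  2.45794365e-01,  1.55901088e+00, -7.19631683e-06,
        1.33872032e+00, -1.74110184e-01]), 'qd': array([ 0.00126174,  0.00045689,  0.0001198 , -0.00024499, -0.00020335,
       -0.00137775]), 'joint_torque': array([ 2.18855290e-03, -4.29500020e+01, -3.26139700e+01,  5.81803405e-06,
        5.15165651e-03,  2.21595499e-06]), 'ee_pos': array([262.82824883, 593.87961366, 230.19462367]), 'eef_rot': array([-3.57481547e-04,  2.06893286e-01,  9.78363038e-01, -8.97917433e-04]), 'contact_force': array([ 0.12822557, -0.15226943, -0.11941441]), 'wrist_torque': array([ 0.02471822,  0.00979697, -0.01067081]), 'finger_gap': 85.43528471903717}
scene [[466.15070014   0.         322.48298186]
 [  0.         466.15070014 196.57886256]
 [  0.           0.           1.        ]] [-224.16773532 1047.34715546  932.93398351] [ 0.17169077 -0.28529303  0.82556752 -0.4555968 ]
side [[394.49017419   0.         322.1510724 ]
 [  0.         394.49017419 200.10266014]
 [  0.           0.           1.        ]] [420.57122636 792.48358411 770.15284464] [ 0.03928712 -0.09515091  0.90614913 -0.41023967]
wrist [[288.83075473   0.         317.86478774]
 [  0.         288.83075473 200.04102397]
 [  0.           0.           1.        ]] [198.92406651 623.87812226 373.38574725] [0.11728182 0.83010046 0.53987158 0.07561008]
```

View pics/scene0.png

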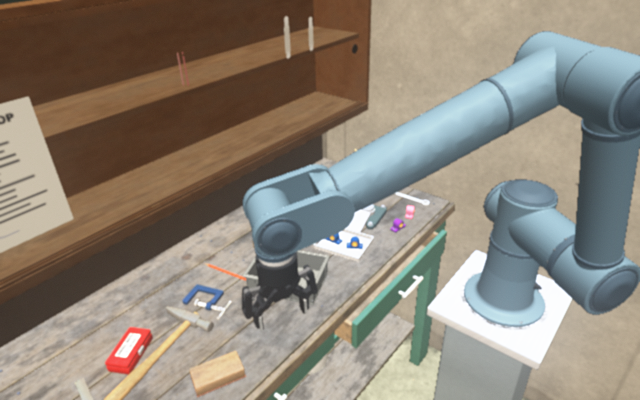

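View pics/side0.png

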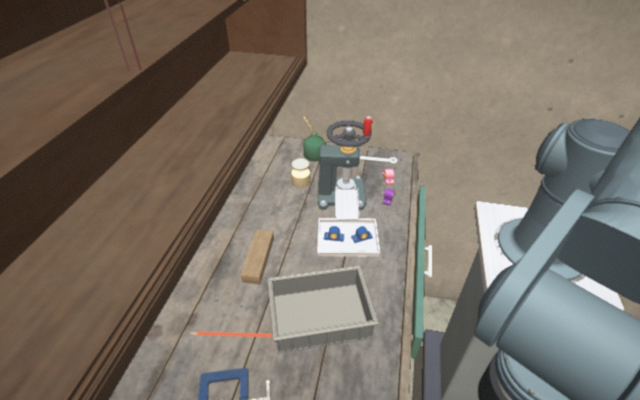

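View pics/wrist0.png

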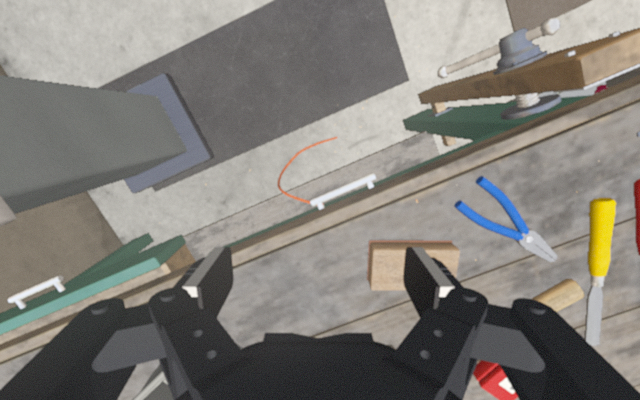

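The side picture shows the press (345,165), the tray with two blue blocks (333,234 and 361,235), and the tote (320,305). It also shows the jar (300,172), the oak offcut (257,256), and pink and purple decoys (389,176 and 388,197). I'll enlarge it and measure.

```bash
cat > h.py <<'E'
import numpy as np, cv2
from scipy.spatial.transform import Rotation as R
from station import robot, eyes
def rot(q): return R.from_quat([q[1],q[2],q[3],q[0]]).as_matrix()
def ray(c,u,v):
    d=rot(c["orientation"])@np.linalg.inv(c["mtx"])@np.array([u,v,1.]); return np.array(c["xyz"]),d
def onz(c,u,v,z):
    o,d=ray(c,u,v); return o+d*(z-o[2])/d[2]
def proj(c,p):
    q=c["mtx"]@rot(c["orientation"]).T@(np.array(p)-c["xyz"]); return q[:2]/q[2]
E
python3 - <<'E'
from h import *
c=eyes.read_camera("side"); im=c["pixels"][:,:,::-1].copy()
cv2.imwrite("pics/s1.png",cv2.resize(im[100:260,280:420],None,fx=4,fy=3.75*4/3.75,interpolation=cv2.INTER_CUBIC)[:600] if 0 else cv2.resize(im[112:262,270:420],None,fx=4,fy=4,interpolation=cv2.INTER_CUBIC))
cv2.imwrite("pics/s2.png",cv2.resize(im[210:360,240:400],None,fx=4,fy=4,interpolation=cv2.INTER_CUBIC))
hsv=cv2.cvtColor(im,cv2.COLOR_BGR2HSV)
for nm,lo,hi,z in(("blue",(105,130,50),(125,255,255),18),("red",(0,180,120),(6,255,255),248)):
    m=cv2.inRange(hsv,lo,hi); n,l,s,ce=cv2.connectedComponentsWithStats(m)
    for i in range(1,n):
        if s[i,4]>15: print(nm,s[i],ce[i],onz(c,*ce[i],z))
E
```

```text
blue [330 227   8   6  37] [333.75675676 229.48648649] [536.14836627  63.54149904  18.        ]
blue [357 227   9   8  41] [360.87804878 230.17073171] [465.15551012  50.7962375   18.        ]
red [364 120   7  15  78] [366.92307692 126.71794872] [485.11995902 -90.69114831 248.        ]
```

View pics/s1.png

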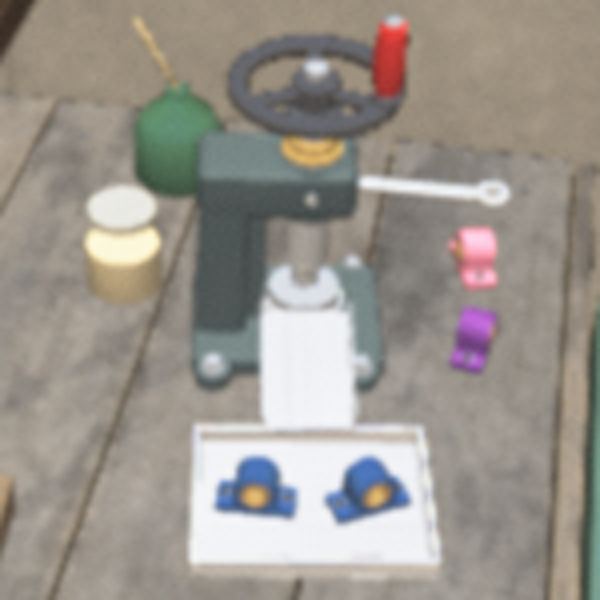

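View pics/s2.png

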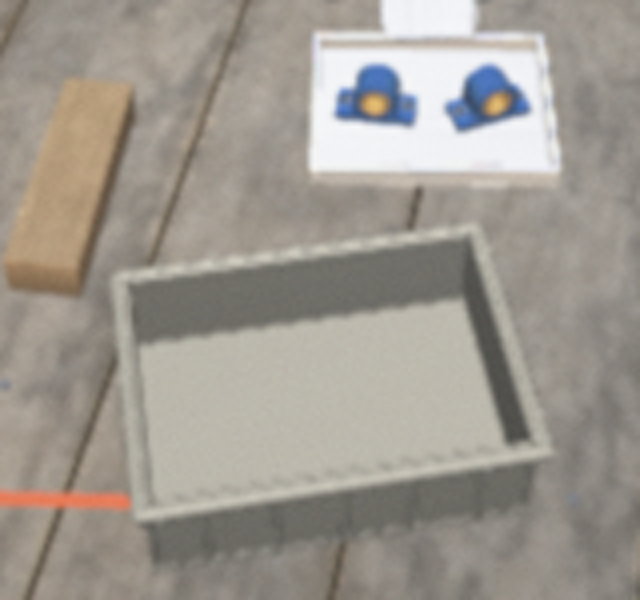

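The enlarged crops confirm two blue castings with bronze bushes inside the white tray. In s1 their feet centre near (257,497) and (370,500), and the right one is turned. The pink and purple ones lie outside the tray and aren't meant.

```bash
python3 - <<'E'
from h import *
c=eyes.read_camera("side")
def s1(u,v,z): return onz(c,270+u/4-.4,112+v/4-.4,z)
def s2(u,v,z): return onz(c,240+u/4-.4,210+v/4-.4,z)
T=[s1(193,427,17),s1(424,427,17),s1(440,566,17),s1(190,562,17)]
print("tray",np.round(T,1).tolist(),np.mean(T,0), np.linalg.norm(T[0]-T[1]),np.linalg.norm(T[1]-T[2]))
d=(T[0]-T[1]+T[3]-T[2])[:2]; print("press yaw",np.degrees(np.arctan2(d[1],d[0])))
for nm,a,b in(("L",(217,512),(295,517)),("R",(335,522),(410,503))):
    A,B=s1(*a,3),s1(*b,3); e=(A-B)[:2]; L=np.linalg.norm(e); e/=L; n=np.array([e[1],-e[0]])
    print(nm,A,B,L,"yaw",np.degrees(np.arctan2(e[1],e[0])),"centre", (A+B)[:2]/2+n*12*np.sign(-n[1]))
Q=[s2(113,277,65),s2(478,228,65),s2(550,452,65),s2(140,520,65)]
print("tote",np.round(Q,1).tolist(),np.mean(Q,0),np.linalg.norm(Q[0]-Q[1]),np.linalg.norm(Q[1]-Q[2]))
d=(Q[0]-Q[1]+Q[3]-Q[2])[:2];print("yaw",np.degrees(np.arctan2(d[1],d[0])))
print("offcut",[np.round(s2(*p,30),0).tolist() for p in((70,80),(133,85),(80,292),(8,265))])
print("jar", s1(122,210,72))
w=s1(318,82,212);print("wheel ctr",w)
print("handle",s1(392,57,248),s1(394,20,273))
E
```

```text
tray [[586.8, 29.8, 17.0], [431.6, -3.8, 17.0], [408.6, 119.7, 17.0], [562.7, 149.5, 17.0]] [497.43228713  73.78840973  17.        ] 158.83118830437994 125.6062213245325
press yaw 11.586997048133574
L [557.22981     91.25768819   3.        ] [506.06230299  84.80027891   3.        ] 51.57336432995507 yaw 7.192780528984856 centre [533.14855517  76.12341772]
R [479.61470707  83.64991455   3.        ] [433.27901966  56.1775625    3.        ] 53.86767170792415 yaw 30.663631252498874 centre [462.56682761  59.59162451]
tote [[643.1, 289.1, 65.0], [451.0, 212.8, 65.0], [396.4, 346.8, 65.0], [586.2, 424.8, 65.0]] [519.18666989 318.38839211  65.        ] 206.72463013103388 144.73568675683023
yaw 22.01587771828987
offcut [[730.0, 118.0, 30.0], [689.0, 114.0, 30.0], [669.0, 278.0, 30.0], [716.0, 269.0, 30.0]]
jar [ 676.14735359 -131.18693201   72.        ]
wheel ctr [ 532.72051341 -113.79817563  212.        ]
handle [483.94563831 -95.31182205 248.        ] [485.06802948 -97.84028943 273.        ]
```

```bash
python3 -m inch '[[[0,0,0],-0.109,50],[[0,0,0],-0.109,50],[[0,0,0],-0.109,50],[[0,0,0],-0.109,50],[[0,0,0],-0.109,50]]' 60 && python3 -m inch '[[[-10,-27,3],0,50],[[-10,-27,3],0,50],[[-10,-27,3],0,50],[[-10,-27,3],0,50],[[-10,-27,3],0,50],[[-10,-27,3],0,50],[[-10,-27,3],0,50]]'  && python3 -m inch '[[[-10,-27,3],0,50],[[-10,-27,3],0,50],[[-10,-27,3],0,50],[[-10,-27,3],0,50],[[-10,-27,3],0,50],[[-10,-27,3],0,50],[[-10,-27,3],0,50]]'
```

```text
t: 0.67
ee_pos: [263.1, 594.3, 231.1]
eef_rot: [-0.0, -0.067, 0.998, -0.0]
contact_force: [-0.6, -1.0, 0.0]
finger_gap: 50.0
t: 1.25
ee_pos: [357.1, 414.6, 210.1]
eef_rot: [0.0, -0.064, 0.998, -0.0]
contact_force: [-0.0, 0.3, 0.1]
finger_gap: 50.4
t: 1.83
ee_pos: [450.7, 236.0, 189.2]
eef_rot: [0.0, -0.064, 0.998, 0.0]
contact_force: [1.2, 1.4, 0.4]
finger_gap: 49.7
```

```bash
python3 -m inch '[[[-10,-27,3],0,50],[[-10,-27,3],0,50],[[-10,-27,3],0,50],[[-10,-27,3],0,50],[[-10,-27,3],0,50],[[-10,-27,3],0,50],[[0,0,0],0,50],[[0,0,0],0,50]]'; python3 - <<'E'
from h import *
c=eyes.read_camera("wrist"); cv2.imwrite("pics/w1.png",c["pixels"][:,:,::-1])
c=eyes.read_camera("side"); cv2.imwrite("pics/sd1.png",c["pixels"][:,:,::-1])
c=eyes.read_camera("scene"); cv2.imwrite("pics/sc1.png",c["pixels"][:,:,::-1])
E
```

```text
t: 2.5
ee_pos: [530.7, 83.4, 171.0]
eef_rot: [-0.0, -0.063, 0.998, 0.0]
contact_force: [0.4, 0.4, 0.1]
finger_gap: 49.8
```

View pics/w1.png

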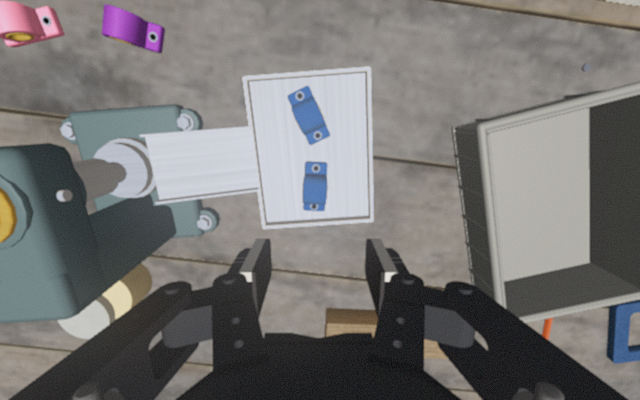

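View pics/sd1.png

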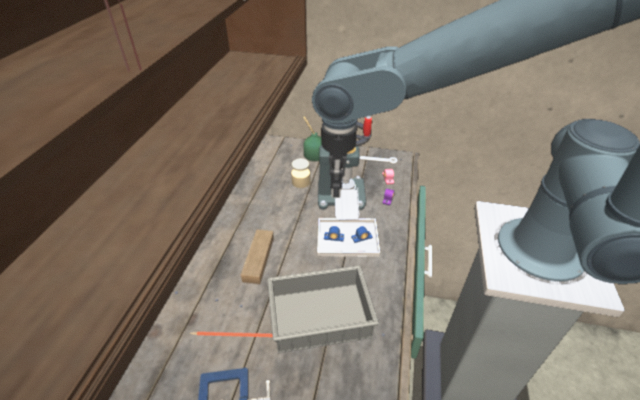

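View pics/sc1.png

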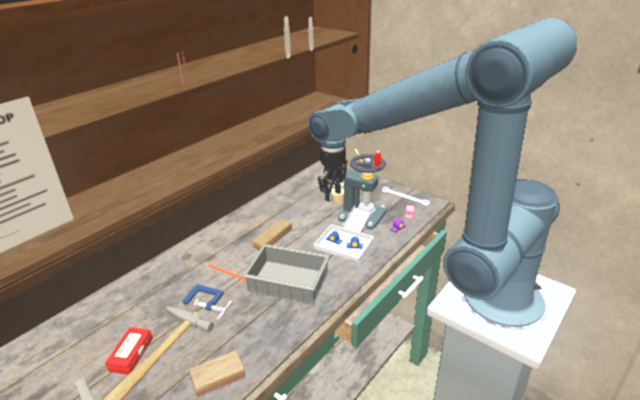

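The wrist view shows the tray (245–375, 68–225). Block R is at (308,115) and block L at (314,186), each with two screw holes on the foot's top face. I'll use those holes.

```bash
python3 - <<'E'
from h import *
c=eyes.read_camera("wrist"); im=c["pixels"][:,:,::-1].copy()
print(c["xyz"],c["orientation"])
cv2.imwrite("pics/w2.png",cv2.resize(im[80:220,240:380],None,fx=4.2,fy=4.2,interpolation=cv2.INTER_CUBIC))
hsv=cv2.cvtColor(im,cv2.COLOR_BGR2HSV); m=cv2.inRange(hsv,(100,110,40),(125,255,255)); m=cv2.morphologyEx(m,cv2.MORPH_CLOSE,np.ones((7,7)))
n,l,s,ce=cv2.connectedComponentsWithStats(m)
for i in range(1,n):
    if s[i,4]>300 and s[i,0]<400 : 
        p=cv2.findContours((l==i).astype(np.uint8),0,1)[0][0]; r=cv2.minAreaRect(p); b=cv2.boxPoints(r)
        w=np.array([onz(c,*q,12)[:2] for q in b]); 
        e=w[1]-w[0]; f=w[2]-w[1]; g=e if np.linalg.norm(e)>np.linalg.norm(f) else f
        print(r,np.round(w.mean(0),1),np.linalg.norm(e),np.linalg.norm(f),np.degrees(np.arctan2(g[1],g[0])))
for nm,a,b in(("R",(300,97),(319,135)),("L",(315.5,167),(313,206))):
    A,B=onz(c,*a,12),onz(c,*b,12); d=(B-A); print(nm,(A+B)/2,np.degrees(np.arctan2(d[1],d[0])),np.linalg.norm(d))
E
```

```text
[460.63089638  77.55736358 314.37352872] [0.09207492 0.65385879 0.74360945 0.10505179]
((305.93658447265625, 115.5292739868164), (53.42992401123047, 23.746633529663086), 65.224853515625) [461.4  65.9] 23.281248781221155 51.486363816369256 33.08645287254538
((312.6536865234375, 186.38845825195312), (21.388124465942383, 46.707401275634766), 1.9091525077819824) [533.1  81.4] 51.55704183880859 22.468382991080762 -175.3783368292655
R [461.1314855   69.44476756  12.        ] 34.49792369287555 41.22876908596105
L [532.83266224  83.06425629  12.        ] 3.582953703857003 43.15126202245714
```

View pics/w2.png

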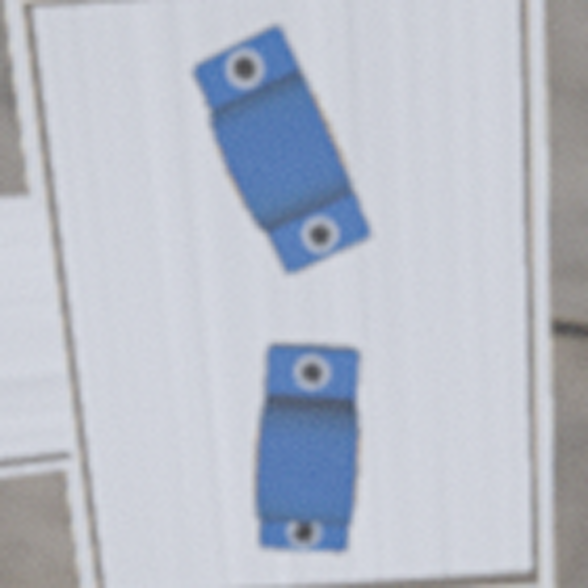

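```bash
python3 - <<'E'
from h import *
c=eyes.read_camera("wrist"); print(robot.read_state()["t"])
k=lambda u,v:(240+u/4.2-.4,80+v/4.2-.4)
for nm,a,b in(("R",(243,68),(320,235)),("L",(312,372),(303,531))):
    A,B=onz(c,*k(*a),12),onz(c,*k(*b),12); d=(B-A); print(nm,(A+B)/2,np.degrees(np.arctan2(d[1],d[0])),np.linalg.norm(d))
T=[onz(c,*k(*p),17) for p in((18,8),(552,-15))]
for p in ((245,76),(371,67),(373,221),(263,227)): print(onz(c,*p,20))
E
```

```text
2.75
R [461.25442423  66.64706626  12.        ] 32.5296250032319 42.39363152470347
L [533.71258413  81.75156235  12.        ] 3.946679811784223 41.931022234304265
[432.68856972   4.81589973  20.        ]
[409.72090003 121.38161747  20.        ]
[560.48222417 150.95744792  20.        ]
[582.71021052  33.28849704  20.        ]
```

```bash
python3 -m inch '[[[-2,-3,20],0.05,50],[[0,0,25],0,50],[[0,0,25],0,50],[[0,0,25],0,50],[[0,0,25],0,50],[[0,0,20],0,50],[[0,0,0],0,50],[[0,0,0],0,50]]' && python3 - <<'E'
from h import *
c=eyes.read_camera("wrist"); cv2.imwrite("pics/w3.png",c["pixels"][:,:,::-1])
E
```

```text
t: 3.42
ee_pos: [532.0, 82.4, 30.7]
eef_rot: [-0.001, -0.04, 0.999, 0.0]
contact_force: [-0.1, 0.5, 0.2]
finger_gap: 49.9
```

View pics/w3.png

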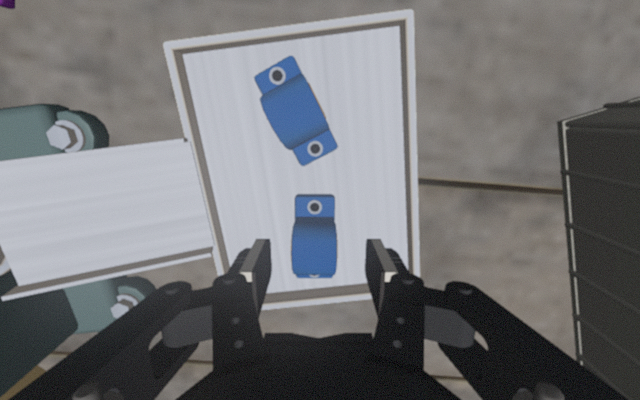

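The wrist view shows block L (314,235) centred between the pads (265 and 372), with the walls clear. I'll lower and grip it.

```bash
python3 -m inch '[[[-2,0,8],0,44],[[0,0,8],0,44],[[0,0,5],0,40],[[0,0,0],0,0],[[0,0,0],0,0],[[0,0,0],0,0],[[0,0,0],0,0],[[0,0,0],0,0]]' 60 && python3 -m inch '[[[0,0,-5],0,0],[[0,0,-20],0,0],[[0,0,-25],0,0],[[0,0,-30],0,0],[[0,0,-30],0,0],[[0,0,0],0,0]]' && python3 - <<'E'
from h import *
c=eyes.read_camera("wrist"); cv2.imwrite("pics/w4.png",c["pixels"][:,:,::-1])
E
```

```text
t: 4.13
ee_pos: [534.8, 81.8, 10.3]
eef_rot: [-0.0, -0.039, 0.999, 0.0]
contact_force: [-0.4, 0.4, -2.1]
finger_gap: 22.8
t: 4.63
ee_pos: [539.3, 81.7, 127.5]
eef_rot: [0.006, -0.039, 0.999, -0.001]
contact_force: [0.1, -0.6, -1.0]
finger_gap: 23.1
```

View pics/w4.png

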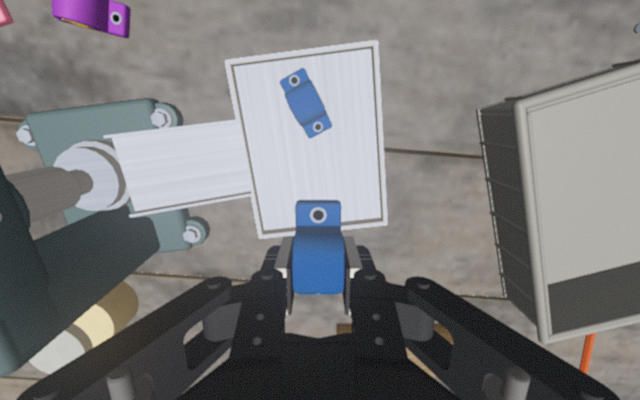

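Block L is held (gap 23, hanging below the pads at (318,245)). Now I'll carry it to the tote.

```bash
python3 -m inch '[[[-4,25,0],0,0],[[-4,25,0],0,0],[[-4,25,0],0,0],[[-4,25,0],0,0],[[-4,25,0],0,0],[[-4,25,0],0,0],[[-4,25,0],0,0],[[-4,25,0],0,0]]' && python3 -m inch '[[[-5,26,0],0,0],[[-5,26,0],0,0],[[0,0,0],-0.104,0],[[0,0,0],-0.104,0],[[0,0,0],-0.104,0],[[0,0,0],0,0],[[0,0,0],0,0]]' && python3 - <<'E'
from h import *
c=eyes.read_camera("wrist"); cv2.imwrite("pics/w5.png",c["pixels"][:,:,::-1])
c=eyes.read_camera("side"); cv2.imwrite("pics/sd5.png",c["pixels"][:,:,::-1])
E
```

```text
t: 5.35
ee_pos: [550.0, 284.6, 118.5]
eef_rot: [-0.001, -0.039, 0.999, -0.0]
contact_force: [-0.3, -0.0, -1.5]
finger_gap: 22.8
t: 5.93
ee_pos: [556.3, 336.0, 118.9]
eef_rot: [-0.001, -0.193, 0.981, -0.0]
contact_force: [0.9, -0.8, -1.3]
finger_gap: 22.9
```

View pics/w5.png

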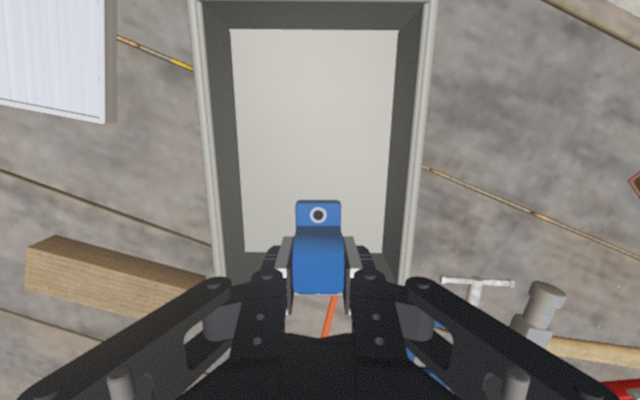

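View pics/sd5.png

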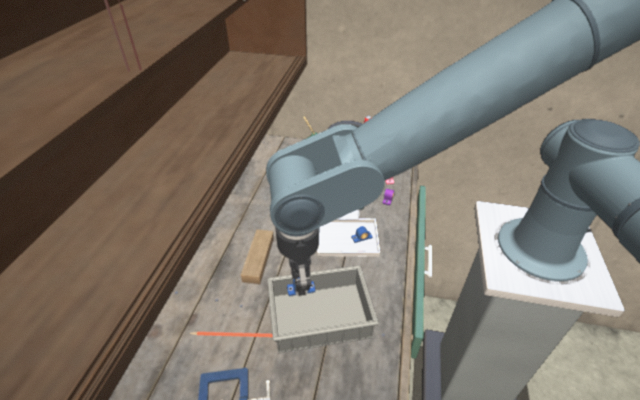

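The block lies over the tote, aligned with it and midway between the walls in the wrist picture. I'll lower and release.

```bash
python3 -m inch '[[[3,0,20],0,0],[[2,0,25],0,0],[[0,0,25],0,0],[[0,0,20],0,0],[[0,0,10],0,0],[[0,0,4],0,0],[[0,0,0],0,0]]' && python3 -m inch '[[[0,0,0],0,45],[[0,0,0],0,45],[[0,0,0],0,45]]'
```

```text
t: 6.62
ee_pos: [552.1, 334.2, 15.6]
eef_rot: [-0.001, -0.193, 0.981, -0.0]
contact_force: [-0.4, -0.7, -1.4]
finger_gap: 23.0
t: 6.87
ee_pos: [553.9, 335.0, 18.4]
eef_rot: [0.002, -0.194, 0.981, 0.0]
contact_force: [0.3, 1.0, -1.2]
finger_gap: 45.1
```

```bash
python3 -m inch '[[[0,0,-15],0,45],[[0,0,-30],0,45],[[0,0,-30],0,45],[[0,0,-30],0,45],[[0,0,0],-0.091,45],[[0,0,0],-0.091,45],[[0,0,0],0,45]]' && python3 -m inch '[[[20,-16,0],0,45],[[20,-16,0],0,45],[[20,-16,0],0,45],[[20,-16,0],0,45],[[20,-16,0],0,45],[[20,-16,0],0,45],[[20,-16,0],0,45],[[20,-16,0],0,45]]'&& python3 -m inch '[[[20,-16,0],0,45],[[20,-16,0],0,45],[[22,-16,10],0,45],[[0,0,20],0,45],[[0,0,0],0,45],[[0,0,0],0,45]]' && python3 - <<'E'
from h import *
c=eyes.read_camera("wrist"); cv2.imwrite("pics/w6.png",c["pixels"][:,:,::-1])
c=eyes.read_camera("side"); cv2.imwrite("pics/sd6.png",c["pixels"][:,:,::-1])
E
```

```text
t: 7.45
ee_pos: [553.4, 334.9, 124.3]
eef_rot: [0.002, -0.283, 0.959, 0.0]
contact_force: [0.1, 0.5, 0.1]
finger_gap: 44.7
t: 8.12
ee_pos: [486.8, 139.1, 122.0]
eef_rot: [0.0, -0.281, 0.96, -0.0]
contact_force: [0.4, -0.1, 0.5]
finger_gap: 45.2
t: 8.62
ee_pos: [460.5, 66.3, 91.2]
eef_rot: [-0.001, -0.281, 0.96, 0.0]
contact_force: [-0.9, 0.1, -0.1]
finger_gap: 44.9
```

View pics/w6.png

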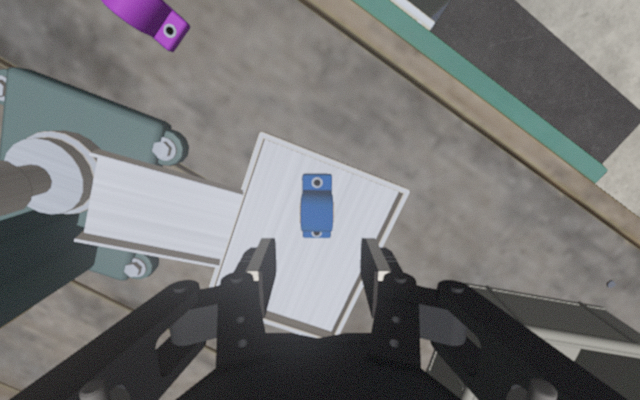

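View pics/sd6.png

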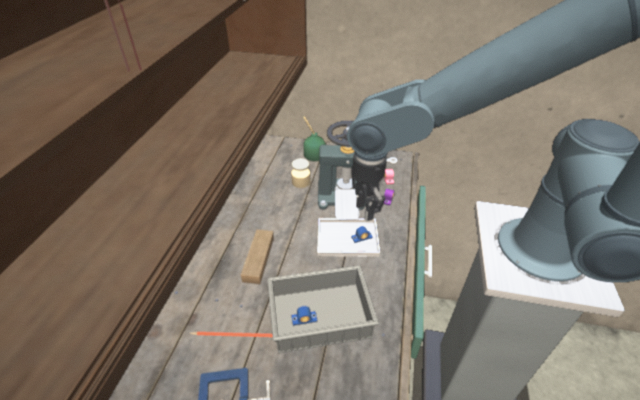

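Block 1 is upright in the tote (304,315). Block R (317,205) is aligned and midway between the pads, so I'll grip it.

```bash
python3 -m inch '[[[0,0,25],0,45],[[0,0,25],0,45],[[0,0,20],0,42],[[0,0,10],0,40],[[0,0,1],0,40],[[0,0,0],0,0],[[0,0,0],0,0],[[0,0,0],0,0]]' 60 && python3 -m inch '[[[0,0,0],0,0],[[0,0,0],0,0],[[0,0,-5],0,0],[[0,0,-20],0,0],[[0,0,-25],0,0],[[0,0,-30],0,0],[[0,0,-30],0,0],[[0,0,0],0,0]]' && python3 - <<'E'
from h import *
c=eyes.read_camera("wrist"); cv2.imwrite("pics/w7.png",c["pixels"][:,:,::-1])
E
```

```text
t: 9.38
ee_pos: [462.4, 66.3, 11.7]
eef_rot: [0.001, -0.282, 0.959, -0.001]
contact_force: [-0.4, 0.4, -1.6]
finger_gap: 22.7
t: 10.05
ee_pos: [465.1, 65.9, 126.6]
eef_rot: [0.005, -0.282, 0.959, -0.002]
contact_force: [1.2, -0.2, -1.3]
finger_gap: 22.8
```

View pics/w7.png

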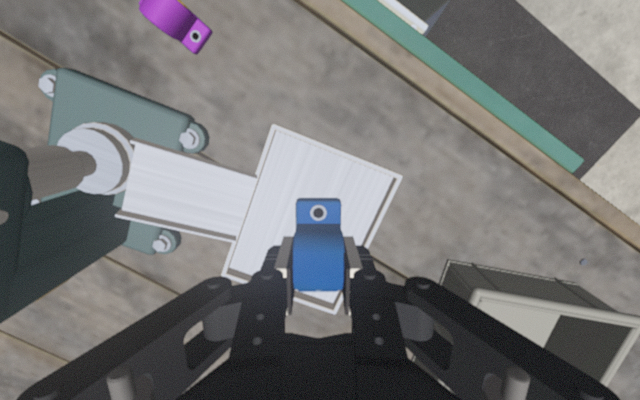

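```bash
python3 -m inch '[[[-15,21,0],0,0],[[-15,21,0],0,0],[[-15,21,0],0,0],[[-15,21,0],0,0],[[-15,21,0],0,0],[[-15,21,0],0,0],[[-15,21,0],0,0],[[-15,21,0],0,0]]' && python3 -m inch '[[[-17,24,0],0,0],[[0,0,0],0.091,0],[[0,0,0],0.091,0],[[0,0,0],0,0],[[0,0,0],0,0]]' && python3 - <<'E'
from h import *
c=eyes.read_camera("wrist"); cv2.imwrite("pics/w8.png",c["pixels"][:,:,::-1])
E
```

```text
t: 10.77
ee_pos: [469.7, 273.3, 118.5]
eef_rot: [-0.002, -0.282, 0.959, -0.0]
contact_force: [-0.5, -0.3, -1.0]
finger_gap: 23.0
t: 11.18
ee_pos: [471.4, 301.4, 118.8]
eef_rot: [-0.001, -0.195, 0.981, -0.0]
contact_force: [0.2, 0.5, -1.4]
finger_gap: 23.3
```

View pics/w8.png

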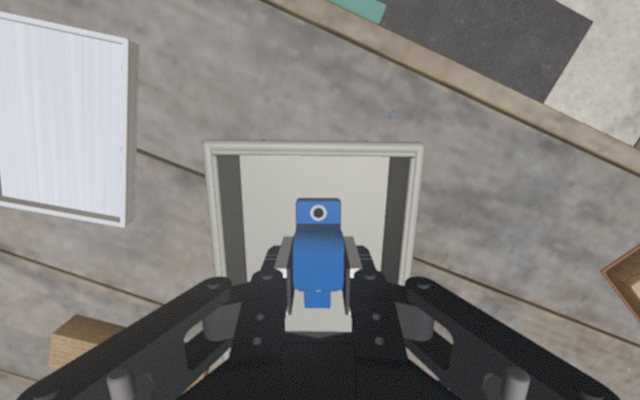

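Block 2 is over the tote, centred between the walls, and the first block shows behind it at (317,298). I'll lower and release.

```bash
python3 -m inch '[[[0,0,20],0,0],[[0,0,25],0,0],[[0,0,25],0,0],[[0,0,20],0,0],[[0,0,10],0,0],[[0,0,4],0,0],[[0,0,0],0,0]]' && python3 -m inch '[[[0,0,0],0,45],[[0,0,0],0,45],[[0,0,0],0,45],[[0,0,-15],0,45],[[0,0,-30],0,45],[[0,0,-40],0,45],[[0,0,-40],0,45],[[0,0,-40],0,45]]' && python3 -m inch '[[[0,0,-40],0,45],[[0,0,-40],0,45],[[0,0,-40],0,45],[[0,0,-20],0,45],[[0,0,0],0,45]]' && python3 - <<'E'
from h import *
c=eyes.read_camera("wrist"); cv2.imwrite("pics/w9.png",c["pixels"][:,:,::-1])
c=eyes.read_camera("side"); cv2.imwrite("pics/sd9.png",c["pixels"][:,:,::-1])
c=eyes.read_camera("scene"); cv2.imwrite("pics/sc9.png",c["pixels"][:,:,::-1])
E
```

```text
t: 11.82
ee_pos: [471.9, 301.4, 15.6]
eef_rot: [-0.001, -0.194, 0.981, -0.0]
contact_force: [-1.4, 0.6, -1.4]
finger_gap: 23.0
t: 12.48
ee_pos: [472.3, 301.9, 184.1]
eef_rot: [0.001, -0.194, 0.981, 0.0]
contact_force: [0.7, -0.3, -0.9]
finger_gap: 44.4
t: 12.9
ee_pos: [474.7, 302.9, 329.8]
eef_rot: [0.007, -0.194, 0.981, 0.001]
contact_force: [-0.1, -0.2, 0.7]
finger_gap: 45.0
```

View pics/w9.png

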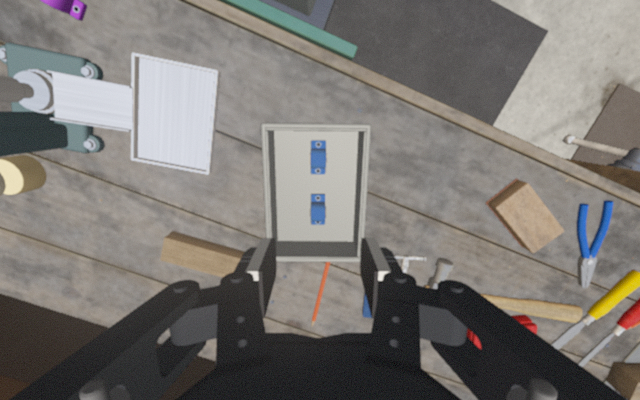

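View pics/sd9.png

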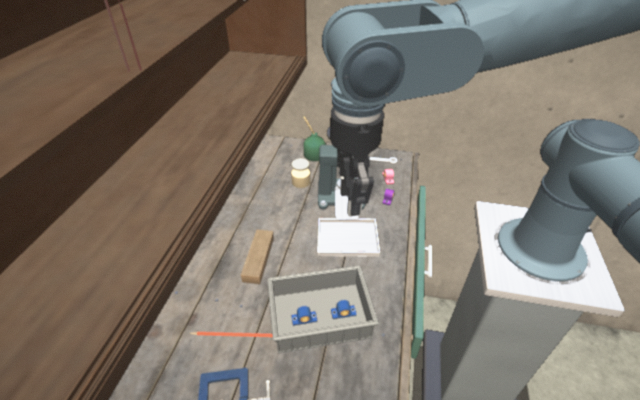

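View pics/sc9.png

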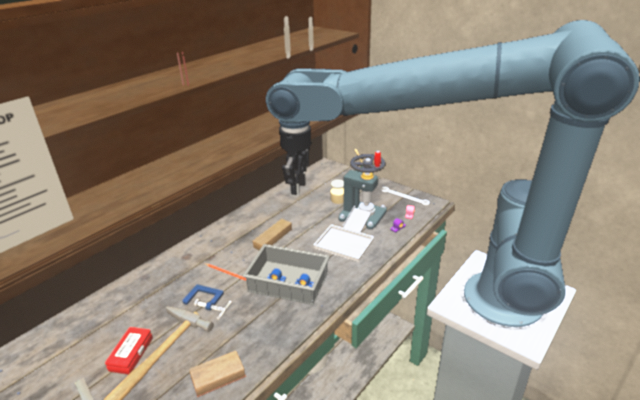

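Both blocks stand upright in the tote (scene 276,275 and 303,282; side 304,315 and 344,308). Next I'll find the handle and screw axis from two views: the current scene picture and the first side picture.

```bash
python3 - <<'E'
from h import *
c=eyes.read_camera("scene"); im=c["pixels"][:,:,::-1].copy()
cv2.imwrite("pics/sc10.png",cv2.resize(im[140:215,325:425],None,fx=7,fy=7,interpolation=cv2.INTER_CUBIC))
s=cv2.imread("pics/side0.png")
cv2.imwrite("pics/s10.png",cv2.resize(s[105:165,315:395],None,fx=9,fy=9,interpolation=cv2.INTER_CUBIC))
cs=dict(eyes.read_camera("side"))
def tri(pa,pb):
    o1,d1=ray(c,*pa);o2,d2=ray(cs,*pb); d1/=np.linalg.norm(d1);d2/=np.linalg.norm(d2)
    t=np.linalg.lstsq(np.c_[d1,-d2],o2-o1,rcond=None)[0]; a=o1+t[0]*d1;b=o2+t[1]*d2; return (a+b)/2,np.linalg.norm(a-b)
P=[]
for i in(im,s):
    h=cv2.cvtColor(i,cv2.COLOR_BGR2HSV); m=cv2.inRange(h,(0,130,90),(8,255,255))|cv2.inRange(h,(174,130,90),(180,255,255))
    n,l,st,ce=cv2.connectedComponentsWithStats(m)
    for k in range(1,n):
        if st[k,4]>20 and 340<ce[k][0]<400 and 100<ce[k][1]<180: print(st[k],ce[k]); P.append(ce[k])
print(tri(*P[:2]))
E
```

```text
[374 152   7  15  87] [377.04597701 159.03448276]
[363 118   9  18 124] [367.         126.51612903]
(array([484.45300162, -83.26865651, 251.44759898]), np.float64(2.656775705409864))
```

View pics/sc10.png

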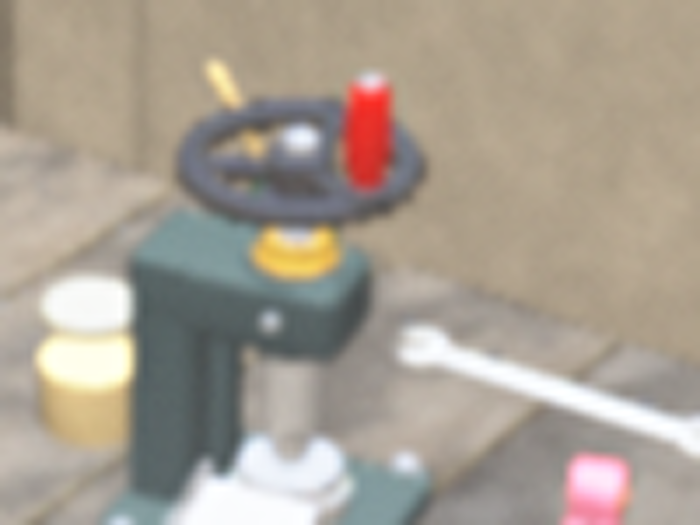

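View pics/s10.png

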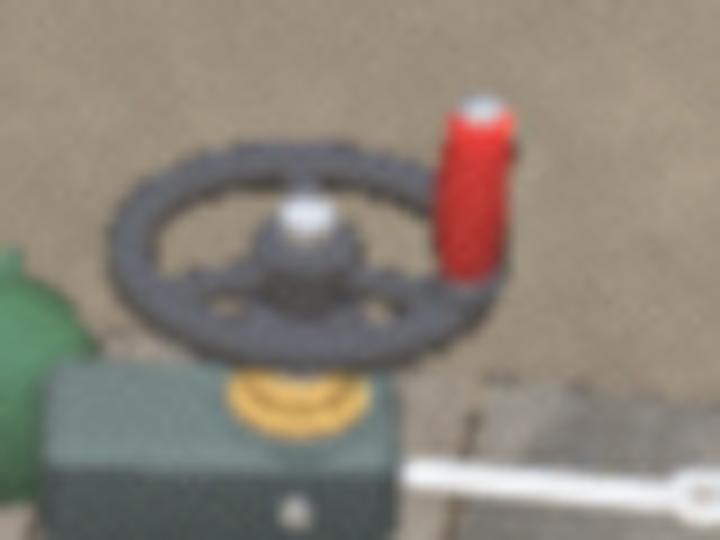

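```bash
python3 - <<'E'
from h import *
c=eyes.read_camera("scene");cs=eyes.read_camera("side")
def tri(pa,pb):
    o1,d1=ray(c,*pa);o2,d2=ray(cs,*pb); d1/=np.linalg.norm(d1);d2/=np.linalg.norm(d2)
    t=np.linalg.lstsq(np.c_[d1,-d2],o2-o1,rcond=None)[0]; a=o1+t[0]*d1;b=o2+t[1]*d2; return (a+b)/2,np.linalg.norm(a-b)
k=lambda u,v:(325+u/7-.43,140+v/7-.43); q=lambda u,v:(315+u/9-.44,105+v/9-.44)
print("hubtip",tri(k(303,137),q(306,213)));print("handle top",tri(k(371,80),q(482,108)))
print(robot.read_state()["joint_positions"])
E
python3 -m inch '[[[0,0,0],0.098,45],[[0,0,0],0.098,45],[[0,0,0],0.098,45],[[0,0,0],0.098,45],[[0,-14,0],0,45]]' && python3 -m inch '[[[0,-28,0],0,45],[[0,-28,0],0,45],[[0,-28,0],0,45],[[0,-28,0],0,45],[[0,-28,0],0,45],[[0,-28,0],0,45],[[0,-28,0],0,45]]'
```

```text
hubtip (array([ 533.78216403, -105.37779751,  227.02139241]), np.float64(2.824864282982135))
handle top (array([484.00484737, -83.51981494, 279.72351335]), np.float64(2.4247101011277))
[ 3.66298190e-01 -2.57479229e-02  1.69093764e+00 -5.59264096e-05
  1.47958465e+00 -1.59464090e+00]
t: 13.67
ee_pos: [471.8, 288.6, 320.0]
eef_rot: [-0.001, 0.001, 1.0, -0.0]
contact_force: [-0.0, 0.1, 0.6]
finger_gap: 44.8
t: 14.25
ee_pos: [471.2, 89.9, 320.5]
eef_rot: [-0.001, -0.0, 1.0, -0.0]
contact_force: [0.2, 0.4, 1.0]
finger_gap: 45.1
```

```bash
python3 -m inch '[[[0,-27,0],0,45],[[0,-27,0],0,45],[[0,-27,0],0,45],[[0,-27,0],0,45],[[0,-27,0],0,45],[[0,-15,0],0,45],[[0,0,0],0,45],[[0,0,0],0,45]]' && python3 - <<'E'
from h import *
c=eyes.read_camera("wrist"); im=c["pixels"][:,:,::-1].copy(); cv2.imwrite("pics/w11.png",im); print(c["xyz"])
h=cv2.cvtColor(im,cv2.COLOR_BGR2HSV); m=cv2.inRange(h,(0,130,90),(8,255,255))|cv2.inRange(h,(174,130,90),(180,255,255))
n,l,st,ce=cv2.connectedComponentsWithStats(m)
for k in range(1,n):
    if st[k,4]>50: print(st[k],ce[k])
print(robot.read_state()["joint_positions"])
E
```

```text
t: 14.92
ee_pos: [471.1, -58.9, 320.6]
eef_rot: [-0.001, 0.001, 1.0, 0.0]
contact_force: [-1.8, 0.5, 0.5]
finger_gap: 44.9
[401.22927192 -57.43132056 463.78695649]
[266 210  30  41 634] [282.57728707 225.829653  ]
[-3.62406066e-01 -2.43530092e-01  1.88451058e+00  2.50633473e-04
  1.50165498e+00 -1.93188677e+00]
```

View pics/w11.png

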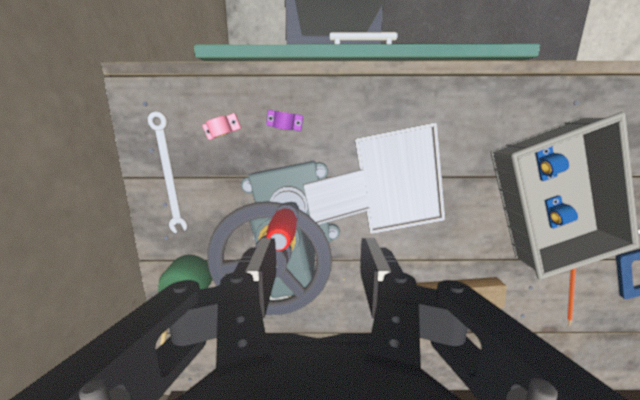

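The wrist view shows the wheel (centre about 269,258), the handle's pin top (280,241), the empty tray, and both blocks in the tote.

```bash
python3 - <<'E'
from h import *
c=eyes.read_camera("wrist"); im=c["pixels"][:,:,::-1].copy()
cv2.imwrite("pics/w12.png",cv2.resize(im[190:325,200:340],None,fx=4,fy=4,interpolation=cv2.INTER_CUBIC))
print("top",onz(c,280.5,241,275.5),"top edge base")
print("rimctr",onz(c,269.5,257.5,215))
print(onz(c,208.5,257,212.6),onz(c,331,258,212.6))
E
```

```text
top [485.48036951 -83.23622166 275.5       ] top edge base
rimctr [ 529.49117912 -102.83072281  215.        ]
[ 530.0418094  -161.75076798  212.6       ] [531.41460028 -44.2322086  212.6       ]
```

View pics/w12.png

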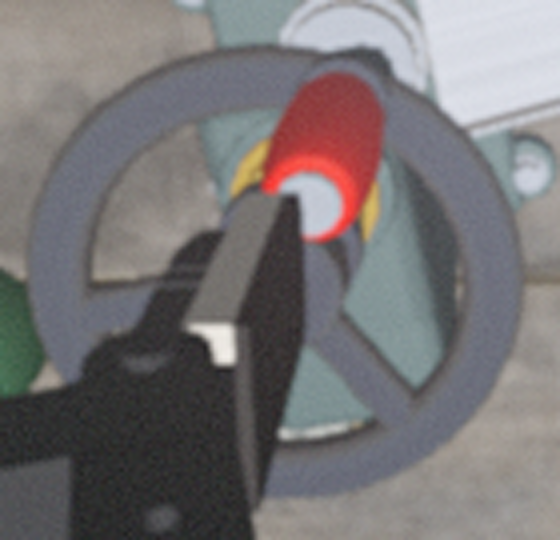

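```bash
python3 -m inch '[[[-6,-13,0],0,45],[[-6,-13,0],0,45],[[0,0,10],0,45],[[0,0,15],0,45],[[0,0,0],0,45],[[0,0,0],0,45]]' && python3 - <<'E'
from h import *
c=eyes.read_camera("wrist"); im=c["pixels"][:,:,::-1].copy(); cv2.imwrite("pics/w13.png",im[150:350,200:450])
c=eyes.read_camera("side"); cv2.imwrite("pics/sd13.png",cv2.resize(c["pixels"][60:180,290:440,::-1],None,fx=4,fy=4))
E
```

```text
t: 15.52
ee_pos: [483.2, -84.0, 294.9]
eef_rot: [-0.001, 0.001, 1.0, 0.001]
contact_force: [-0.2, 0.6, 0.5]
finger_gap: 45.1
```

View pics/w13.png

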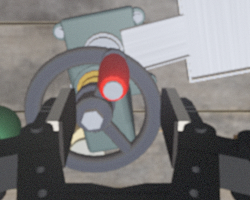

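View pics/sd13.png

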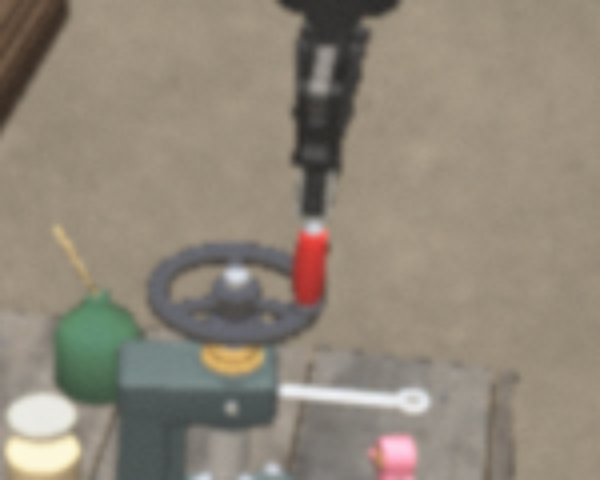

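The handle (312,239 full frame) sits between the pads (about 270 and 365), and in the side view the fingers are right above it. I'll descend and grip.

```bash
python3 -m inch '[[[0,-2,15],0,45],[[0,0,20],0,45],[[0,0,20],0,45],[[0,0,4],0,45],[[0,0,0],0,45]]' && python3 - <<'E'
from h import *
c=eyes.read_camera("wrist"); im=c["pixels"][:,:,::-1].copy(); cv2.imwrite("pics/w14.png",im[150:350,200:450])
E
```

```text
t: 16.03
ee_pos: [483.1, -85.9, 236.5]
eef_rot: [-0.001, 0.001, 1.0, 0.0]
contact_force: [0.5, -0.1, -0.5]
finger_gap: 45.2
```

View pics/w14.png

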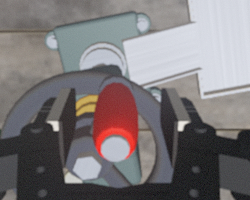

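```bash
python3 -m inch '[[[0,0,0],0,0],[[0,0,0],0,0],[[0,0,0],0,0],[[0,0,0],0,0],[[0,0,0],0,0]]' 60 && python3 - <<'E'
from h import *
c=eyes.read_camera("wrist"); im=c["pixels"][:,:,::-1].copy(); cv2.imwrite("pics/w15.png",im[150:350,200:450])
s=robot.read_state(); print(s["ee_pos"],s["contact_force"],s["finger_gap"],s["joint_positions"])
E
```

```text
t: 16.5
ee_pos: [484.7, -86.7, 239.3]
eef_rot: [0.002, 0.001, 1.0, -0.001]
contact_force: [-0.0, 0.4, 6.1]
finger_gap: 19.5
[484.64950794 -86.67987508 239.25779764] [-1.08221157 -1.3455955   6.25496324] 19.79888729377702 [-4.07641953e-01 -1.42964646e-01  1.94641785e+00 -1.61860328e-04
  1.33459505e+00 -1.97665212e+00]
```

View pics/w15.png

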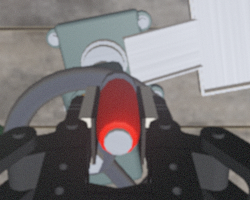

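The handle is gripped (gap 20). Now I'll compute the winding steps: 20° chords of 18.06 mm on the 52 mm circle.

```bash
cat > chords.py <<'E'
import sys,numpy as np
# start angle deg, step deg (neg = clockwise), n ; tool x=-X, tool y=+Y, z down
def tab(th,st,n,r=52):
    P=lambda a:r*np.array([np.cos(np.radians(a)),np.sin(np.radians(a))])
    for k in range(n):
        d=P(th+(k+1)*st)-P(th+k*st); print(round(th+(k+1)*st,1),[round(-d[0],1)+0,round(d[1],1)+0,round(-5*st/360,2)])
if __name__=="__main__": tab(float(sys.argv[1]),float(sys.argv[2]),int(sys.argv[3]))
E
python3 chords.py 160.5 -20 17
```

```text
140.5 [np.float64(-8.9), np.float64(15.7), 0.28]
120.5 [np.float64(-13.7), np.float64(11.7), 0.28]
100.5 [np.float64(-16.9), np.float64(6.3), 0.28]
80.5 [np.float64(-18.1), np.float64(0.2), 0.28]
60.5 [np.float64(-17.0), np.float64(-6.0), 0.28]
40.5 [np.float64(-13.9), np.float64(-11.5), 0.28]
20.5 [np.float64(-9.2), np.float64(-15.6), 0.28]
0.5 [np.float64(-3.3), np.float64(-17.8), 0.28]
-19.5 [np.float64(3.0), np.float64(-17.8), 0.28]
-39.5 [np.float64(8.9), np.float64(-15.7), 0.28]
-59.5 [np.float64(13.7), np.float64(-11.7), 0.28]
-79.5 [np.float64(16.9), np.float64(-6.3), 0.28]
-99.5 [np.float64(18.1), np.float64(-0.2), 0.28]
-119.5 [np.float64(17.0), np.float64(6.0), 0.28]
-139.5 [np.float64(13.9), np.float64(11.5), 0.28]
-159.5 [np.float64(9.2), np.float64(15.6), 0.28]
-179.5 [np.float64(3.3), np.float64(17.8), 0.28]
```

```bash
python3 -m inch '[[[-8.9,15.7,0.3],0,0],[[-13.7,11.7,0.3],0,0],[[-16.9,6.3,0.3],0,0],[[0,0,0],0,0],[[0,0,0],0,0]]'; python3 -c "
from station import robot
s=robot.read_state();print(s['ee_pos'],s['contact_force'],s['finger_gap'])"
```

```text
t: 16.97
ee_pos: [525.7, -53.7, 238.4]
eef_rot: [0.003, 0.001, 1.0, -0.002]
contact_force: [3.1, -4.1, 4.3]
finger_gap: 19.3
[525.65353289 -53.7164651  238.44915645] [ 3.1140823  -4.10726536  4.32829997] 19.276744899378215
```

```bash
python3 -m inch '[[[-19.3,-1.7,0.3],0,0],[[-17,-6,0.3],0,0],[[-13.9,-11.5,0.3],0,0],[[-9.2,-15.6,0.3],0,0],[[-3.3,-17.8,0.3],0,0],[[3,-17.8,0.3],0,0],[[8.9,-15.7,0.3],0,0],[[0,0,0],0,0]]'
```

```text
t: 17.63
ee_pos: [572.4, -139.9, 236.4]
eef_rot: [-0.002, 0.002, 1.0, 0.001]
contact_force: [-8.3, 2.6, 10.2]
finger_gap: 19.3
```

```bash
python3 -m inch '[[[13.7,-11.7,0],0,0],[[16.9,-6.3,0],0,0],[[18.1,-0.2,0],0,0],[[17,6,0],0,0],[[13.9,11.5,0.2],0,0],[[0,0,0],0,0],[[0,0,0],0,0]]'
```

```text
t: 18.22
ee_pos: [493.7, -139.1, 235.2]
eef_rot: [-0.0, 0.001, 1.0, -0.0]
contact_force: [-4.0, 0.3, 6.2]
finger_gap: 19.6
```

```bash
python3 chords.py -139.5 -10 6; python3 -m inch '[[[5.3,7.4,0.1],0,0],[[3.9,8.2,0.1],0,0],[[0,0,0],0,0],[[0,0,0],0,0]]'
```

```text
-149.5 [np.float64(5.3), np.float64(7.4), 0.14]
-159.5 [np.float64(3.9), np.float64(8.2), 0.14]
-169.5 [np.float64(2.4), np.float64(8.7), 0.14]
-179.5 [np.float64(0.9), np.float64(9.0), 0.14]
-189.5 [np.float64(-0.7), np.float64(9.0), 0.14]
-199.5 [np.float64(-2.3), np.float64(8.8), 0.14]
t: 18.55
ee_pos: [484.7, -123.8, 234.9]
eef_rot: [-0.001, 0.001, 1.0, -0.0]
contact_force: [-7.0, 1.0, 8.0]
finger_gap: 19.3
```

```bash
python3 -m inch '[[[2.4,8.7,0.1],0,0],[[0,0,0],0,0],[[0,0,0],0,0]]';  python3 -m inch '[[[0.5,4.5,0.1],0,0],[[0,0,0],0,0],[[0,0,0],0,0]]';  python3 -m inch '[[[0.4,4.5,0],0,0],[[0,0,0],0,0],[[0,0,0],0,0]]'
```

```text
t: 18.8
ee_pos: [482.3, -115.4, 234.8]
eef_rot: [-0.001, 0.001, 1.0, -0.001]
contact_force: [-6.2, -0.4, 7.8]
finger_gap: 19.2
t: 19.05
ee_pos: [482.3, -115.0, 234.8]
eef_rot: [-0.0, 0.001, 1.0, -0.005]
contact_force: [-4.6, -17.5, 2.1]
finger_gap: 19.6
t: 19.3
ee_pos: [482.3, -114.5, 234.9]
eef_rot: [0.001, 0.002, 1.0, -0.01]
contact_force: [-2.5, -33.8, -2.6]
finger_gap: 19.1
```

The ram is bottomed: motion stops at handle angle 191°, which matches the press yaw of about 11°, while the push rises from 17 to 34 N. Now I'll back it off two turns anticlockwise.

```bash
python3 chords.py -169.5 20 18; python3 -m inch '[[[-0.9,-9,-0.1],0,0],[[0,0,0],0,0]]'
```

```text
-149.5 [np.float64(-6.3), np.float64(-16.9), -0.28]
-129.5 [np.float64(-11.7), np.float64(-13.7), -0.28]
-109.5 [np.float64(-15.7), np.float64(-8.9), -0.28]
-89.5 [np.float64(-17.8), np.float64(-3.0), -0.28]
-69.5 [np.float64(-17.8), np.float64(3.3), -0.28]
-49.5 [np.float64(-15.6), np.float64(9.2), -0.28]
-29.5 [np.float64(-11.5), np.float64(13.9), -0.28]
-9.5 [np.float64(-6.0), np.float64(17.0), -0.28]
10.5 [np.float64(0.2), np.float64(18.1), -0.28]
30.5 [np.float64(6.3), np.float64(16.9), -0.28]
50.5 [np.float64(11.7), np.float64(13.7), -0.28]
70.5 [np.float64(15.7), np.float64(8.9), -0.28]
90.5 [np.float64(17.8), np.float64(3.0), -0.28]
110.5 [np.float64(17.8), np.float64(-3.3), -0.28]
130.5 [np.float64(15.6), np.float64(-9.2), -0.28]
150.5 [np.float64(11.5), np.float64(-13.9), -0.28]
170.5 [np.float64(6.0), np.float64(-17.0), -0.28]
190.5 [np.float64(-0.2), np.float64(-18.1), -0.28]
t: 19.47
ee_pos: [482.8, -117.4, 234.8]
eef_rot: [-0.0, 0.002, 1.0, -0.001]
contact_force: [-5.0, -3.5, 6.8]
finger_gap: 19.3
```

```bash
python3 -m inch '[[[-6.3,-16.9,-0.3],0,0],[[-11.7,-13.7,-0.3],0,0],[[-15.7,-8.9,-0.3],0,0],[[-17.8,-3,-0.3],0,0],[[-17.8,3.3,-0.3],0,0],[[-15.6,9.2,-0.3],0,0],[[-11.5,13.9,-0.3],0,0],[[0,0,0],0,0]]'; python3 -m inch '[[[-6,17,-0.3],0,0],[[0.2,18.1,-0.3],0,0],[[6.3,16.9,-0.3],0,0],[[11.7,13.7,-0.3],0,0],[[15.7,8.9,-0.3],0,0],[[0,0,0],0,0]]'
```

```text
t: 20.13
ee_pos: [579.9, -128.6, 236.7]
eef_rot: [-0.001, -0.0, 1.0, 0.002]
contact_force: [-6.0, 6.1, 8.7]
finger_gap: 18.9
t: 20.63
ee_pos: [550.2, -56.1, 238.1]
eef_rot: [-0.0, 0.0, 1.0, -0.001]
contact_force: [-3.2, -2.5, 4.1]
finger_gap: 19.5
```

```bash
python3 -m inch '[[[17.8,3,-0.3],0,0],[[17.8,-3.3,-0.3],0,0],[[15.6,-9.2,-0.3],0,0],[[11.5,-13.9,-0.3],0,0],[[6,-17,-0.3],0,0],[[-0.2,-18.1,-0.3],0,0],[[0,0,0],0,0],[[0,0,0],0,0]]'; python3 - <<'E'
from h import *
c=eyes.read_camera("side"); cv2.imwrite("pics/sd20.png",c["pixels"][:,:,::-1])
E
```

```text
t: 21.3
ee_pos: [482.5, -116.3, 239.8]
eef_rot: [-0.001, 0.002, 1.0, -0.001]
contact_force: [-6.2, -3.7, 6.2]
finger_gap: 19.5
```

View pics/sd20.png

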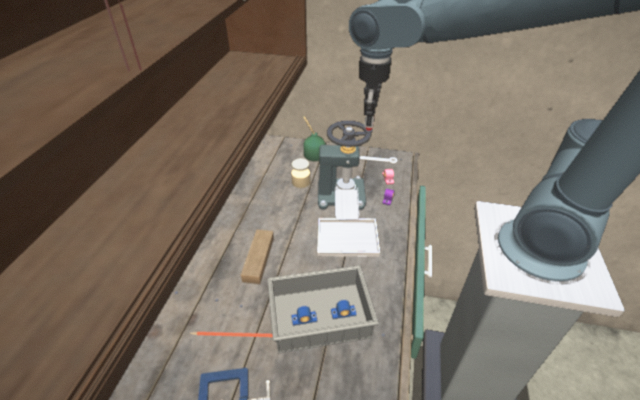

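After one turn the tool has risen exactly 5 mm, the gripper still holds the handle (369,125), and the blocks, jar and offcut are unmoved. On to turn two.

```bash
python3 -m inch '[[[-6.3,-16.9,-0.3],0,0],[[-11.7,-13.7,-0.3],0,0],[[-15.7,-8.9,-0.3],0,0],[[-17.8,-3,-0.3],0,0],[[-17.8,3.3,-0.3],0,0],[[-15.6,9.2,-0.3],0,0],[[-11.5,13.9,-0.3],0,0],[[0,0,0],0,0]]'; python3 -m inch '[[[-6,17,-0.3],0,0],[[0.2,18.1,-0.3],0,0],[[6.3,16.9,-0.3],0,0],[[11.7,13.7,-0.3],0,0],[[15.7,8.9,-0.3],0,0],[[0,0,0],0,0]]';python3 -m inch '[[[17.8,3,-0.3],0,0],[[17.8,-3.3,-0.3],0,0],[[15.6,-9.2,-0.3],0,0],[[11.5,-13.9,-0.3],0,0],[[6,-17,-0.3],0,0],[[-0.2,-18.1,-0.3],0,0],[[0,0,0],0,0],[[0,0,0],0,0]]'; python3 - <<'E'
from h import *
c=eyes.read_camera("side"); cv2.imwrite("pics/sd21.png",c["pixels"][:,:,::-1])
c=eyes.read_camera("wrist"); cv2.imwrite("pics/w21.png",c["pixels"][:,:,::-1])
s=robot.read_state(); print(s["ee_pos"],s["contact_force"],s["finger_gap"])
E
```

```text
t: 22.02
ee_pos: [580.2, -128.0, 241.7]
eef_rot: [-0.001, -0.0, 1.0, 0.001]
contact_force: [-3.1, 5.4, 6.5]
finger_gap: 19.0
t: 22.52
ee_pos: [549.9, -55.9, 243.1]
eef_rot: [-0.001, 0.0, 1.0, -0.002]
contact_force: [-4.0, -3.8, 3.2]
finger_gap: 19.4
t: 23.18
ee_pos: [482.4, -115.7, 244.8]
eef_rot: [-0.001, 0.001, 1.0, -0.001]
contact_force: [-5.5, -3.5, 4.7]
finger_gap: 19.2
[ 482.27393644 -115.19535908  244.75469492] [-6.56629643 -4.28070134  4.41688994] 19.309186486860234
```

View pics/w21.png

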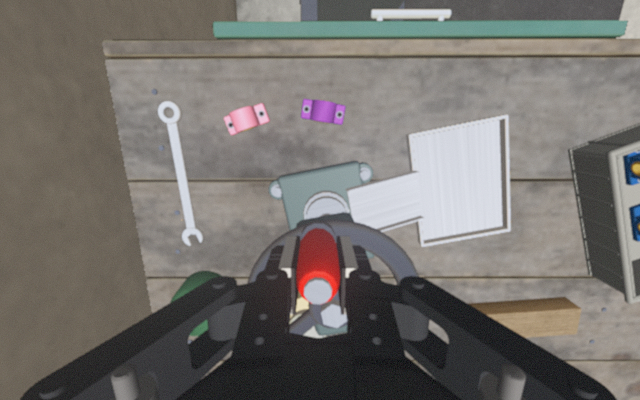

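View pics/sd21.png

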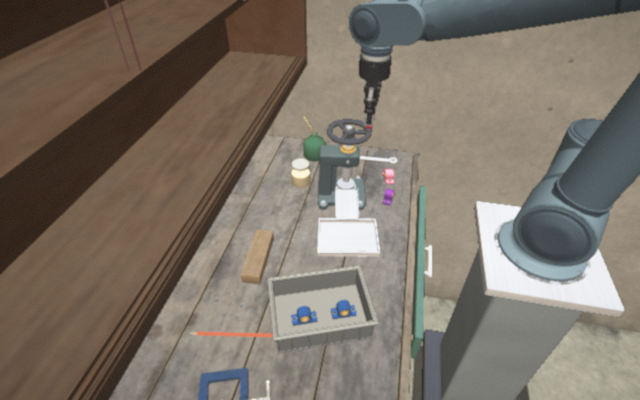

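```bash
python3 -m inch '[[[0,0,0],0,0],[[0,0,0],0,0],[[0,0,0],0,0],[[0,0,0],0,0],[[0,0,0],0,0],[[0,0,0],0,0]]'; python3 -m inch '[[[0,0,0],0,0],[[0,0,0],0,0],[[0,0,0],0,0],[[0,0,0],0,0],[[0,0,0],0,0],[[0,0,0],0,0]]'
```

```text
t: 23.78
ee_pos: [482.2, -114.9, 244.8]
eef_rot: [-0.001, 0.001, 1.0, -0.001]
contact_force: [-6.7, -3.1, 5.9]
finger_gap: 19.4
t: 24.28
ee_pos: [482.3, -114.9, 244.8]
eef_rot: [-0.001, 0.001, 1.0, -0.001]
contact_force: [-6.6, -4.2, 5.0]
finger_gap: 19.3
```

```bash
python3 -c "
from station import robot
s=robot.read_state();print(s['ee_pos'],s['finger_gap'],s['t']);print(robot.finish_job())"
```

```text
[ 482.26302076 -114.92718464  244.80110501] 19.27951832557165 24.2833
the job is handed in; nothing more can be done
None
```

I moved both blue bearing blocks into the tote, then wound the wheel clockwise to its stop and backed it off two full turns. The job was handed in at 24.3 s with the red handle still gripped.

- **Bottom stop:** the handle stopped at the press front (about 191° in world), and the push rose from about 17 to 34 N without it moving on.
- **Two turns open:** the tool is back within about 0.5 mm of where it stood at the stop and 10.0 mm higher, which is exactly two turns. It held steady for the last second, with about 4 N left sideways on the handle.
- **Grip:** the finger gap reads 19.3 mm on the 21 mm grip, a little under its stated diameter. The last wrist picture shows the handle between the pads.
- **Surroundings:** the last side picture shows both blocks upright and released in the tote, and the jar and oak offcut where they started.

**Disagreements:** the side and wrist cameras differed by up to about 7 mm on where the blocks lay. I used the wrist view for the grasps, and both grips held. I first estimated the screw axis to within about 3 mm, then corrected it from the arm's own readings along the circle.

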